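Open the dial lid fully and tip the baking beads into the dish

TASK

Slide the round white dish along the counter, without lifting it, to the place below the front of the tilting glass jar. With the jar upright, turn the dial on its lid (it has a tab to push) until the largest opening lies fully over the mouth at the front, then tip the jar forward (it has a handle at its side) and shake all five beads out into the dish. Let the jar swing back upright with the dial left fully open and the dish standing flat on the counter with all five beads in it; leave the plates, the tumbler and the salt pot where they are.

Things in the scene. Friction and masses are not known exactly. Their poses are not given: they have to be found in the camera images.
- stand: Fixed stand of the tilting jar: wooden foot (12 mm high, 140 wide, from 10 mm in front of the pivot axis to 100 mm behind it) and two 8 mm steel posts at y = +-66 mm, 175 mm high. Origin on the counter straight below the jar's pivot axis, which runs along the stand's y at 160 mm height. Stand -x is the front, to which the jar tips. Place and yaw vary.
- jar_mouth (a point): On the upright jar's axis, 230 mm high. The jar is clear glass, outer radius 50 mm, from 95 to 230 mm height, closed on top by a dark plate whose only mouth is an 80 degree sector on the front side, from near the centre out to the rim. The dial lid turns just above this plate.
- jar (a joint): Forward tilt of the jar about the pivot axis, rad: 0 upright (at rest on a stop), up to 2.05. A damped spring (0.24 N m at 0, 0.65 N m at 2.05; 0.15 N m s) swings it back upright when let go. With the lid fully open the beads leave at about 1.5 to 2.0 and fall 60 to 140 mm in front of the axis.
- dial (a joint): Dial lid: white disc, radius 56 mm, top face 239 mm high, hub 2 mm higher. Value in rad, counter-clockwise from above. 0: largest opening (80 degree sector) exactly over the front mouth, tab straight to the back (stand +x). At q the tab is at angle q from stand +x towards +y. Starts at 1.0 to 1.9, openings there too small. Stops -1.5 and 2.0; no detents; friction 0.05 N m holds it.
- dial_tab (a point): Top centre of the dial's tab: upright round white pin, 10 mm in diameter, 47 mm from the dial's axis, on the far side of the axis from the largest opening, standing 26 mm above the dial's face (top 265 mm high, jar upright). Push it sideways round the axis with about 1 N.
- handle_bar (a point): Mid of the tipping handle: round wooden bar, 16 mm thick, along stand y from y = -82 to -157 mm (this point -122), fixed to the jar by a thin arm at y = -83 mm, 90 mm from the pivot axis. Jar upright: 25 degrees behind straight up (38 mm behind the axis, 242 mm high). At tilt t it is t - 25 degrees forward of straight up. Push it forward, then down, with up to 10 N; a hand may slide along it.
- pour_spot (a point): Point on the counter 115 mm straight in front of the stand's origin: with the dish's centre here (within about 20 mm) the beads fall into it. The upright jar above leaves little room for a gripper on the dish's side towards the stand.
- dish: Loose round white dish, about 0.4 kg, open above: outer radius 70 mm at the foot, 75 mm at the rim, 45 mm high, wall 5 mm, floor 6 mm. Origin: centre of its underside. Starts left or right of the jar, across from the plates. Closed fingertips set down inside it can drag it by its wall.
- plates: Bystander: stack of six white plates with dark rims, radius 68 mm, 54 mm high. Origin at the centre of the underside. On the other side from the dish.
- tumbler: Bystander: clear glass tumbler, radius 33 mm, 95 mm high. Origin at the centre of its underside. Beside the dispenser, left or right.
- salt_pot: Bystander: turned wooden salt pot with a small top knob, radius 34 mm, 80 mm high. Origin at the centre of its underside. Beside the dispenser, on the other side from the tumbler.
- bead0_center (a point): Centre of a round earthenware baking bead, 20 mm in diameter, 10 g; starts on the inner floor of the jar.
- bead1_center (a point): Centre of a round earthenware baking bead, 20 mm in diameter, 10 g; starts on the inner floor of the jar.
- bead2_center (a point): Centre of a round earthenware baking bead, 20 mm in diameter, 10 g; starts on the inner floor of the jar.
- bead3_center (a point): Centre of a round earthenware baking bead, 20 mm in diameter, 10 g; starts on the inner floor of the jar.
- bead4_center (a point): Centre of a round earthenware baking bead, 20 mm in diameter, 10 g; starts on the inner floor of the jar.

How it is judged:
On the way, in this order (a step that is already met when the one before it is completed fails the run):
1. the dial is turned until its largest opening is fully over the mouth (within 0.15 rad), the jar still upright (value of joint dial between -0.15 and 0.15 rad and value of joint jar below 0.3 rad), for 0.2 s.
2. the jar is tipped forward past 1.5 rad with the largest opening still over the mouth (value of joint dial between -0.2 and 0.2 rad and value of joint jar above 1.5 rad), for 0.1 s.
At the end, for the whole second after the job is handed in: All five beads are in the dish (within 68 mm of its axis, below 50 mm over its underside); the dish is flat (0.08 rad), still and raised under 6 mm; the jar is upright (under 0.1 rad); the dial is within 0.2 rad of its largest opening (value of joint dial between -0.2 and 0.2 rad and value of joint jar below 0.1 rad and angle between dish's own z axis and vertical below 0.08 rad and height (world z) of dish below 0.006 m and linear speed of dish below 0.02 m/s and horizontal distance between each of bead0_center, bead1_center, bead2_center, bead3_center, bead4_center and dish below 0.068 m and z of each of bead0_center, bead1_center, bead2_center, bead3_center, bead4_center in the frame of dish below 0.05 m); the robot touches nothing.
It fails at once if the dish is lifted off the counter (by more than 20 mm) instead of slid (height (world z) of dish above 0.02 m).
It fails at once if the plates shifted by more than 20 mm or tipped (distance of plates from where it was at the start of the episode above 0.02 m or angle between plates's own z axis and vertical above 0.3 rad).
It fails at once if the tumbler shifted by more than 20 mm or tipped (distance of tumbler from where it was at the start of the episode above 0.02 m or angle between tumbler's own z axis and vertical above 0.3 rad).
It fails at once if the salt pot shifted by more than 20 mm or tipped (distance of salt_pot from where it was at the start of the episode above 0.02 m or angle between salt_pot's own z axis and vertical above 0.3 rad).
It also fails if it takes over 72 s, if anything falls off the work surface, if the arm or the gripper's body presses on something with over 40 N, if the wrist force passes 120 N, or if a joint passes its speed limit or range.

ROBOT

A 7-joint arm with a two-finger parallel gripper is mounted at the origin on the work surface. World frame = base frame: x ahead of the robot, y to its left, z up, the work surface at z = 0. Lengths are in m, angles in rad, forces in N, time in s.
With the tool pointing down it reaches from about 0.425 to 0.925 m from the base axis. Payload 6.8 kg.
Tool frame: the origin (TCP) lies where the fingers leave the gripper's body, on its centre line; the fingertips stand 73 mm ahead of it and the grasp point (between the pads) lies 54 mm ahead of it; z points along the fingers, y is the line along which they close (so a half turn about z gives the same grasp; the last joint's range is limited). The gripper opens to 85 mm and grips with 20 to 120 N. Pads are 22 mm wide; open, the fingers measure 114 mm over their backs; the gripper's body (76 mm by 85 mm) begins 54 mm behind the grasp point. The pads swing forward as they close: fully open they stand 13 mm farther back than shut.
Start: joints at [-1.423, 0.477, 0.022, 1.555, -0.011, 1.109, -0.083], TCP at [0.171, 0.653, 0.304] pointing down, gripper open.
Joint ranges: [-2.96, 2.96], [-0.34, 2.1], [-1.41, 1.46], [0.24, 2.44], [-1.37, 4.51], [0.17, 1.92], [-2.96, 2.96]. Speed limits (rad/s): [2.39, 2.39, 3.14, 3.14, 3.14, 3.14, 3.14].

INTERFACE

Orientations are given as a rotation vector (axis times angle).
In Python, from bench import r gives the robot as it stands.
- The arm moves only by the shell command python3 drive.py 'ROWS' [OPENING] [FORCE]. ROWS is rows parted by semicolons, their numbers by spaces, 1 to 5 of them, each of 6 numbers: dx, dy, dz in m, then a rotation vector rx, ry, rz in rad; each row is the pose to reach, as a shift and turn from the pose commanded when the command began, along the tool's axes at that moment; what a row does not reach only later rows make up. A row lasts 1/10 s, in which the tool goes at most 0.05 m and 0.15 rad, less where a joint would pass 70% of its speed; a pose out of reach is approached as far as the arm can. OPENING is the finger opening in m, set as the command begins (- or left out keeps the last). The fingers move at their own pace and stop on an object; FORCE is the grip in N (left out, the last holds). Time passes only in rows, so rows that do not move let the fingers close. It prints the time, the measured TCP pose, the force, the opening and the grip force at its end.
- r.get_obs(): the state, without advancing time (a new reading comes with each control period).
- r.grab_frame(name): name is "scene" or "top" or "wrist"; returns (picture, depth): 480x640x3 uint8, blue, green, red; 480x640 float32, m along the optical axis (not along the pixel's ray), 0 where there is no reading.
- r.camera_info(name): a dict with "camera_matrix" (3x3 intrinsics, pixels), "k1" (the pictures are not rectified: a ray, as slopes to the right and down, at radius r is drawn at 1 + k1 r^2 times it, then the intrinsics apply), "R" (3x3) and "t" (3): a world point X has camera coordinates R X + t. Camera axes: x right, y down, z forward; pixel columns grow to the right and rows downward; lengths in m; the calibration is good to about 2 mm. A picture is of the moment at which its call begins: read the wrist's pose just before it. camera_info takes no time and is no camera call; for the wrist camera it gives the pose at the moment of the call.
- r.hand_in(): hands the job in; it is judged then, once.
The state is a dict: "clock": time; "joints": joint angles; "qvel": joint speeds; "tau": joint torques, N m; "tcp_pos": TCP position; "orientation": TCP orientation; "contact_force": force on the tool from outside, world axes, zero at the start; "moment": the same for the moment, N m; "grip_width": finger opening in m; "gripper_force": force on a finger pad.
Only numpy, scipy, OpenCV 4.12 (cv2) and the standard library are available. Lean on these libraries where they do the work, as an engineer would, in place of code of your own. Each camera call takes 0.05 s, during which the arm holds its last target. There are 200 camera calls.

## Working session

There is one attempt and no reset: what is moved stays moved. The work goes in short steps, Python scripts to look and compute and a shell command to move; the robot and the scene stay as the last step left them, time stands still between calls to the robot, and variables do not carry over. Pictures are saved under pics/ and viewed, at most 10 in all, crops included, and the job is handed in when it is done.

```bash
ls; mkdir -p pics
python3 - <<'E'
from bench import r
import cv2,numpy as np
o=r.get_obs();print(o['clock'],o['tcp_pos'],o['orientation'],o['grip_width'])
for n in("scene","top"):
    i=r.camera_info(n);print(n,i)
    p,d=r.grab_frame(n);cv2.imwrite(f'pics/{n}0.png',p);np.savez(f'pics/{n}0.npz',p=p,d=d)
E
```

```text
bench.py
drive.py
pics
0.0 [0.17069362 0.65259493 0.30291369] [-4.00668076e-01 -3.11585642e+00  2.89800594e-03] 0.08551519354342624
scene {'camera_matrix': array([[464.68605236,   0.        , 321.05905238],
       [  0.        , 464.68605236, 232.63727115],
       [  0.        ,   0.        ,   1.        ]]), 'k1': -0.03039703663002295, 'R': array([[ 0.8112353 ,  0.58458531,  0.0125418 ],
       [ 0.48038781, -0.65410422, -0.58427324],
       [-0.33335391,  0.48000801, -0.81146009]]), 't': array([-0.45746984, -0.15657177,  1.17939136])}
top {'camera_matrix': array([[568.78353393,   0.        , 319.58074009],
       [  0.        , 568.78353393, 234.87586326],
       [  0.        ,   0.        ,   1.        ]]), 'k1': -0.036607726439179006, 'R': array([[ 0.00488711, -0.99989723, -0.01347792],
       [-0.98684283, -0.00264422, -0.16166087],
       [ 0.16160862,  0.01409064, -0.98675433]]), 't': array([-0.00330797,  0.60635774,  1.08571199])}
```
View pics/scene0.png

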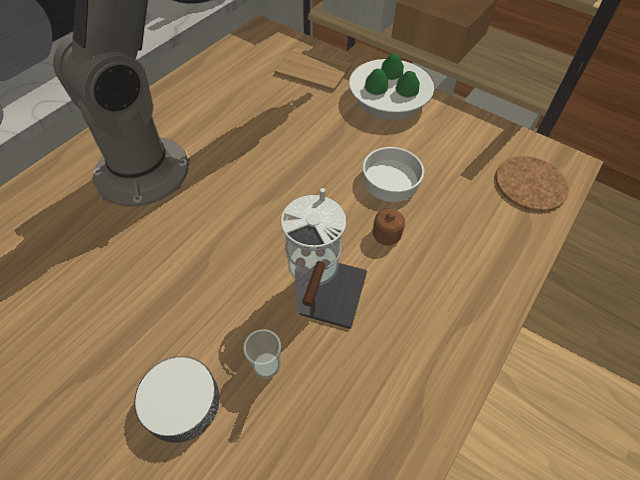

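View pics/top0.png

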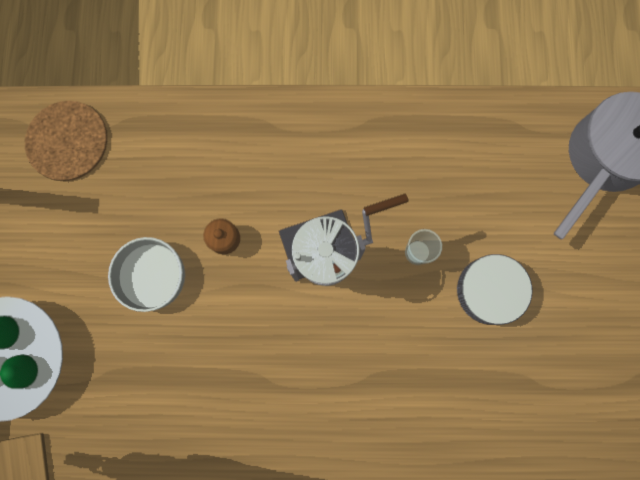

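The scene view shows the jar dial at about (313,220), the dish at (392,173), the salt pot at (389,226), the tumbler at (263,352) and the plates at (177,398). In the top view the dish is at (146,274), the dial at (325,250) with its tab near (303,258), the handle bar runs from (365,212) to (407,197), and the foot is behind the jar.

Create h.py:
```python
from bench import r
import cv2,numpy as np
def ray(n,uv,i=None):
    i=i or r.camera_info(n);K=i['camera_matrix']
    D=np.array([i['k1'],0,0,0,0.])
    s=cv2.undistortPoints(np.array(uv,float).reshape(-1,1,2),K,D)[:,0]
    d=np.c_[s,np.ones(len(s))]@i['R'];return -i['R'].T@i['t'],d
def onz(n,uv,z,i=None):
    c,d=ray(n,uv,i);return c+d*((z-c[2])/d[:,2])[:,None]
def tri(n1,uv1,n2,uv2):
    a,d=ray(n1,[uv1]);b,e=ray(n2,[uv2]);d=d[0];e=e[0]
    s=np.linalg.lstsq(np.c_[d,-e],b-a,rcond=None)[0]
    p,q=a+s[0]*d,b+s[1]*e;return (p+q)/2,np.linalg.norm(p-q)
def proj(n,X,i=None):
    i=i or r.camera_info(n)
    return cv2.projectPoints(np.atleast_2d(np.array(X,float)),cv2.Rodrigues(i['R'])[0],i['t'],i['camera_matrix'],np.array([i['k1'],0,0,0,0.]))[0][:,0]
def cloud(n,d,i=None):
    v,u=np.mgrid[:480,:640];i=i or r.camera_info(n)
    c,dr=ray(n,np.c_[u.ravel(),v.ravel()],i)
    return (c+dr*d.ravel()[:,None]).reshape(480,640,3)
def circ(P):
    A=np.c_[2*P[:,:2],np.ones(len(P))];x=np.linalg.lstsq(A,(P[:,:2]**2).sum(1),rcond=None)[0]
    return x[:2],np.sqrt(x[2]+x[:2]@x[:2])
```

Run:
```python
from h import *
for n in("top","scene"):
    f=np.load(f'pics/{n}0.npz');p,d=f['p'],f['d'];X=cloud(n,d);hsv=cv2.cvtColor(p,cv2.COLOR_BGR2HSV)
    x,y,z=X[...,0],X[...,1],X[...,2]
    ok=d>0
    print(n)
    def box(u0,u1,v0,v1):
        m=np.zeros(ok.shape,bool);m[v0:v1,u0:u1]=1;return m&ok
    B=dict(top=dict(dish=(100,190,230,320),dial=(285,365,210,290),handle=(360,412,190,216),plates=(450,540,245,330),salt=(198,244,214,258)),
     scene=dict(dish=(358,428,143,204),dial=(275,350,185,250),handle=(300,330,258,310),plates=(130,222,350,445),salt=(370,408,205,248)))[n]
    for k,b in B.items():
        m=box(*b)
        if k=='dish': m&=(z>.038)&(z<.06)
        if k=='dial': m&=(z>.23)&(z<.246)
        if k=='handle': m&=(z>.15)
        if k=='plates': m&=(z>.045)
        if k=='salt': m&=(z>.03)
        P=X[m]
        if len(P)<5: print(k,len(P));continue
        e=cv2.findContours(m.astype(np.uint8),cv2.RETR_EXTERNAL,cv2.CHAIN_APPROX_NONE)[0]
        e=max(e,key=len)[:,0]; Q=onz(n,e,np.median(P[:,2]))
        c,R=cv2.minEnclosingCircle(Q[:,:2].astype(np.float32))
        print(k,len(P),P.mean(0).round(4),np.median(P[:,2]).round(4),'lsq',[np.round(a,4) for a in circ(Q)],'enc',np.round(c,4),round(R,4))
        if k=='handle':
            w=P[hsv[m][:,2]<140] ;q=P-P.mean(0);u=np.linalg.svd(q,full_matrices=False)[2][0];t=q@u
            print('axis',u,P.mean(0)+u*t.min(),P.mean(0)+u*t.max())
    m=box(*B['dial'])&(z>.252);print('tab',m.sum(),X[m].mean(0) if m.any() else 0,X[m][:,2].max() if m.any() else 0, np.argwhere(m).mean(0) if m.any() else 0)
```

```text
top
dish 697 [0.5293 0.3543 0.0439] 0.0441 lsq [array([0.5279, 0.3484]), np.float64(0.0739)] enc [0.5279 0.348 ] 0.0752
dial 3358 [ 0.5525 -0.0123  0.2381] 0.2386 lsq [array([ 0.552 , -0.0128]), np.float64(0.0551)] enc [ 0.5519 -0.0127] 0.0559
handle 447 [ 0.6255 -0.1112  0.2473] 0.2477 lsq [array([ 0.6253, -0.1113]), np.float64(0.0262)] enc [ 0.6251 -0.1111] 0.0402
axis [-0.33043366  0.94359234 -0.0211443 ] [ 0.63867936 -0.14875864  0.24811484] [ 0.6125678  -0.07419397  0.24644397]
plates 3915 [ 0.4994 -0.3479  0.0539] 0.0539 lsq [array([ 0.4999, -0.3479]), np.float64(0.0684)] enc [ 0.4996 -0.3478] 0.0698
salt 959 [0.6034 0.195  0.0613] 0.0624 lsq [array([0.6035, 0.1949]), np.float64(0.0341)] enc [0.603  0.1948] 0.0362
tab 36 [0.53747182 0.03191148 0.26301565] 0.26810586732913666 [255.63888889 297.08333333]
scene
dish 549 [0.529  0.3503 0.0446] 0.0451 lsq [array([0.5289, 0.347 ]), np.float64(0.075)] enc [0.5271 0.3454] 0.0788
dial 2644 [ 0.5552 -0.0146  0.2396] 0.2404 lsq [array([ 0.5541, -0.014 ]), np.float64(0.055)] enc [ 0.5537 -0.0136] 0.0564
handle 881 [ 0.6083 -0.0918  0.2166] 0.2433 lsq [array([ 0.6228, -0.1063]), np.float64(0.0316)] enc [ 0.6257 -0.1083] 0.0459
axis [ 0.47602953 -0.58100695  0.6601718 ] [ 0.56980417 -0.04482861  0.16319518] [ 0.64287713 -0.13401613  0.26453492]
plates 5104 [ 0.504  -0.351   0.0552] 0.0554 lsq [array([ 0.5026, -0.3491]), np.float64(0.0689)] enc [ 0.5036 -0.3477] 0.0715
salt 759 [0.6108 0.1868 0.0591] 0.0629 lsq [array([0.6113, 0.1848]), np.float64(0.0376)] enc [0.6103 0.1844] 0.0432
tab 53 [0.54090018 0.03021852 0.26162937] 0.2684475062907834 [192.41509434 322.37735849]
```

Run:
```python
import cv2,numpy as np
a=cv2.imread('pics/top0.png')[180:300,260:430];b=cv2.imread('pics/scene0.png')[170:340,260:400]
a=cv2.resize(a,(510,360));a=cv2.copyMakeBorder(a,0,150,0,0,cv2.BORDER_CONSTANT);b=cv2.resize(b,(280*3//2*7//10,510))
cv2.imwrite('pics/crop.png',np.hstack([a,b]))
```

```text
(no output)
```

View pics/crop.png

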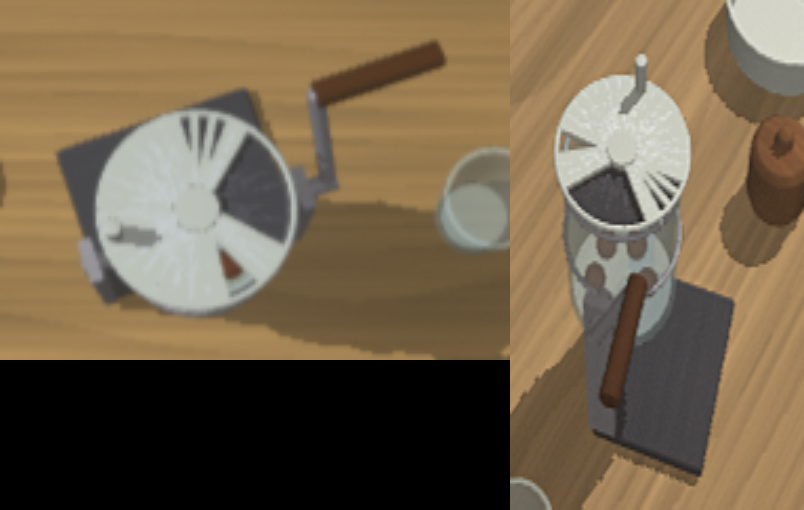

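The two views agree: stand axis at about (0.553, -0.013) with yaw about 0.337, dial at q about 1.54, and dish at (0.528, 0.3475). That puts the pour spot at (0.4445, -0.051). I'll align the tool with the world axes and close the fingers while moving towards the dish.

```bash
python3 drive.py '-.043 -.025 0 0 0 -.05;-.086 -.05 0 0 0 -.1;-.129 -.075 0 0 0 -.15;-.172 -.1 0 0 0 -.2;-.215 -.124 0 0 0 -.256' 0 40; python3 -c "
from bench import r
o=r.get_obs();print(o['tcp_pos'],o['orientation'],o['contact_force'])"
```

```text
clock: 0.6
tcp_pos: [0.3485, 0.4768, 0.3036]
orientation: [0.004, -3.141, 0.001]
contact_force: [1.2, 1.3, 0.3]
grip_width: 0.0121
gripper_force: 0.0
[0.34846515 0.47677873 0.30362881] [ 3.71981610e-03 -3.14132322e+00  8.87382732e-04] [1.21400748 1.25580772 0.25592633]
```

```bash
python3 drive.py '-.033 -.032 .0 0 0 0;-.066 -.064 .01 0 0 0;-.098 -.096 .03 0 0 0;-.13 -.127 .05 0 0 0;-.162 -.157 .07 0 0 0'; python3 drive.py '0 0 .04 0 0 0;0 0 .08 0 0 0;0 0 .115 0 0 0;0 0 .135 0 0 0;0 0 .143 0 0 0'
```

```text
clock: 1.1
tcp_pos: [0.5104, 0.3201, 0.2331]
orientation: [0.0, -3.141, 0.0]
contact_force: [1.3, 0.3, 0.1]
grip_width: 0.0002
gripper_force: 0.0
clock: 1.6
tcp_pos: [0.508, 0.3208, 0.0882]
orientation: [0.001, -3.138, 0.004]
contact_force: [-0.3, -0.2, -0.2]
grip_width: 0.0002
gripper_force: 0.0
```

```bash
python3 drive.py '.005 -.015 0 0 0 0;.012 -.035 0 0 0 0;.02 -.058 0 0 0 0;.028 -.082 0 0 0 0;.036 -.106 0 0 0 0'; python3 drive.py '.01 -.024 0 0 0 0;.018 -.048 0 0 0 0;.027 -.07 0 0 0 0;.034 -.094 0 0 0 0;.039 -.116 0 0 0 0'
python3 - <<'E'
from h import *
p,d=r.grab_frame('top');cv2.imwrite('pics/t1.png',p);X=cloud('top',d);z=X[...,2]
m=(z>.038)&(z<.052)&(X[...,0]<.56)&(X[...,1]>.05)&(X[...,1]<.45)&(d>0)&(X[...,0]>.34)
e=np.argwhere(m)[:,::-1];Q=onz('top',e,.0445);print(len(Q),circ(Q))
E
```

```text
clock: 2.1
tcp_pos: [0.4739, 0.215, 0.0926]
orientation: [-0.0, 3.138, 0.003]
contact_force: [1.6, 2.0, -1.5]
grip_width: -0.0001
gripper_force: 1.0
clock: 2.6
tcp_pos: [0.4348, 0.0988, 0.0926]
orientation: [0.0, 3.138, 0.002]
contact_force: [1.2, 2.8, -0.5]
grip_width: -0.0001
gripper_force: 1.3
196 (array([0.44811783, 0.14975   ]), np.float64(0.07340860565818956))
```

```bash
python3 drive.py '0 -.022 0 0 0 0;0 -.044 0 0 0 0;0 -.066 0 0 0 0;0 -.088 0 0 0 0;0 -.11 0 0 0 0'; python3 drive.py '0 -.02 0 0 0 0;-.002 -.04 0 0 0 0;-.004 -.06 0 0 0 0;-.006 -.077 0 0 0 0;-.008 -.089 0 0 0 0';python3 drive.py '0 .003 0 0 0 0;0 .006 0 0 0 0;0 .006 -.03 0 0 0;0 .006 -.06 0 0 0;0 .006 -.06 0 0 0'
python3 - <<'E'
from h import *
for n in('top','scene'):
    p,d=r.grab_frame(n);cv2.imwrite(f'pics/{n}2.png',p);X=cloud(n,d);z=X[...,2]
    m=(z>.038)&(z<.052)&(X[...,0]<.54)&(X[...,1]>-.16)&(X[...,1]<.06)&(d>0)&(X[...,0]>.34)
    e=np.argwhere(m)[:,::-1];Q=onz(n,e,.0445);print(n,len(Q),circ(Q),np.linalg.norm(Q[:,:2]-circ(Q)[0],axis=1).std())
E
```

```text
clock: 3.15
tcp_pos: [0.4353, -0.0104, 0.0922]
orientation: [-0.001, 3.139, 0.002]
contact_force: [0.6, 2.9, 0.0]
grip_width: -0.0004
gripper_force: 1.7
clock: 3.65
tcp_pos: [0.4427, -0.0999, 0.092]
orientation: [0.001, 3.14, 0.001]
contact_force: [-0.5, 6.1, 3.1]
grip_width: -0.0
gripper_force: 2.8
clock: 4.15
tcp_pos: [0.4444, -0.0925, 0.1538]
orientation: [-0.002, 3.136, -0.001]
contact_force: [0.3, -1.0, 0.5]
grip_width: 0.0002
gripper_force: 0.0
top 396 (array([ 0.43736986, -0.04283059]), np.float64(0.07016410578238025)) 0.005707194774802893
scene 360 (array([ 0.43834168, -0.04761176]), np.float64(0.07166708004474952)) 0.0023991170979792975
```

```bash
cat >> h.py <<'E'
from scipy.spatial.transform import Rotation as Ro
def to(*W):
    o=r.get_obs();R=Ro.from_rotvec(o['orientation']).as_matrix();print('tool y ang',np.arctan2(R[1,1],R[0,1]).round(3),o['tcp_pos'].round(4),'j',o['joints'].round(2))
    for w in W: print(w,'->',(R.T@(np.array(w)-o['tcp_pos'])).round(4))
E
python3 drive.py '0 0 -.05 0 0 -.14;0 0 -.1 0 0 -.28;0 0 -.15 0 0 -.42;0 0 -.2 0 0 -.56;0 0 -.24 0 0 -.7' .03 20; python3 -c "
from h import *
to((.51,0.0,.40),(.539,.031,.395))"
```

```text
clock: 4.75
tcp_pos: [0.4424, -0.0928, 0.3926]
orientation: [-1.087, 2.947, -0.0]
contact_force: [1.5, -0.5, 0.4]
grip_width: 0.0301
gripper_force: 0.0
tool y ang 2.277 [ 0.4424 -0.0928  0.3926] j [ 0.1   0.02 -0.03  1.94  0.    1.18  2.35]
(0.51, 0.0, 0.4) -> [-0.1117  0.0267 -0.0074]
(0.539, 0.031, 0.395) -> [-0.1539  0.0314 -0.0024]
```

```bash
python3 drive.py '-.04 .008 0 0 0 -.08;-.08 .016 0 0 0 -.16;-.12 .024 0 0 0 -.24;-.154 .0314 0 0 0 -.3;-.154 .0314 0 0 0 -.3' .03 20; python3 -c "
from h import *
to((.539,.031,.318),(.539,.031,.33))
p,d=r.grab_frame('wrist');i=r.camera_info('wrist')
print(proj('wrist',[[.539,.031,.265],[.553,-.0133,.241]],i))
cv2.imwrite('pics/w1.png',p)"
```

```text
clock: 5.25
tcp_pos: [0.5414, 0.0355, 0.3888]
orientation: [1.518, -2.749, -0.005]
contact_force: [-0.2, 0.3, -0.6]
grip_width: 0.0301
gripper_force: 0.0
tool y ang 2.58 [0.5414 0.0355 0.3888] j [-0.05  0.19 -0.15  1.76  0.03  1.19  2.37]
(0.539, 0.031, 0.318) -> [ 0.0052 -0.0006  0.0708]
(0.539, 0.031, 0.33) -> [ 0.0052 -0.0006  0.0588]
[[323.19348847 256.16337163]
 [263.15400696 194.45942284]]
```

View pics/w1.png

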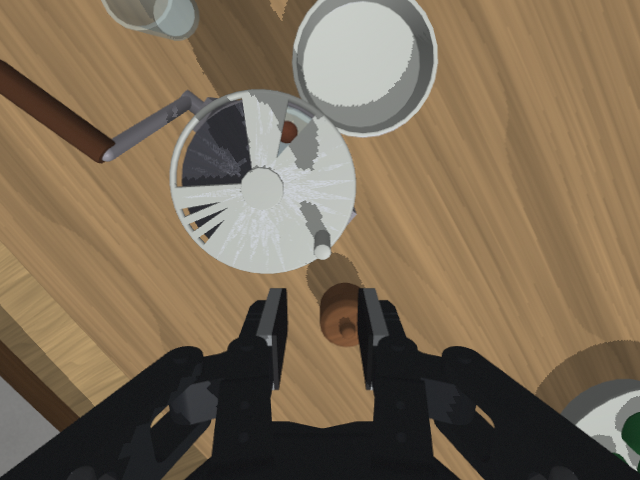

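The wrist view shows the pin top at (322,252) and the hub at (263,188), within about 5 px of the prediction. The pin will sit between the fingers, so I'm going down.

```bash
python3 drive.py '.005 0 .02 0 0 0;.005 0 .04 0 0 0;.005 0 .055 0 0 0;.005 0 .065 0 0 0;.005 0 .071 0 0 0'; python3 drive.py '0 0 0 0 0 0;0 0 0 0 0 0' .014 20; python3 -c "
from h import *
c=np.array([.553,-.0133]);L=[]
for q in (1.54,1.3,1.05,.8,.55,.3,.1,0,-.05,-.1):
    a=q+.337;L.append((*(c+.047*np.array([np.cos(a),np.sin(a)])).round(4),.318))
to(*L)"
```

```text
clock: 5.8
tcp_pos: [0.5366, 0.025, 0.3186]
orientation: [1.504, -2.756, -0.001]
contact_force: [0.1, 0.3, -0.6]
grip_width: 0.0302
gripper_force: 0.0
clock: 6.0
tcp_pos: [0.5373, 0.0257, 0.3202]
orientation: [1.506, -2.757, -0.0]
contact_force: [-0.5, 0.4, 0.2]
grip_width: 0.0137
gripper_force: 0.5
tool y ang 2.571 [0.5373 0.0257 0.3202] j [-0.04  0.24 -0.15  1.86  0.04  1.04  2.37]
(np.float64(0.5388), np.float64(0.0315), 0.318) -> [-0.0057  0.0019  0.0022]
(np.float64(0.5499), np.float64(0.0336), 0.318) -> [-0.0135 -0.0063  0.0022]
(np.float64(0.5616), np.float64(0.0329), 0.318) -> [-0.0192 -0.0166  0.0022]
(np.float64(0.5728), np.float64(0.0293), 0.318) -> [-0.0222 -0.0279  0.0022]
(np.float64(0.5827), np.float64(0.0231), 0.318) -> [-0.0224 -0.0396  0.0022]
(np.float64(0.5908), np.float64(0.0147), 0.318) -> [-0.0197 -0.051   0.0022]
(np.float64(0.5956), np.float64(0.0066), 0.318) -> [-0.0154 -0.0594  0.0022]
(np.float64(0.5974), np.float64(0.0022), 0.318) -> [-0.0127 -0.0633  0.0022]
(np.float64(0.5981), np.float64(0.0), 0.318) -> [-0.0112 -0.0651  0.0022]
(np.float64(0.5987), np.float64(-0.0023), 0.318) -> [-0.0096 -0.0668  0.0022]
```

```bash
python3 drive.py '-.0057 .002 .002 0 0 0;-.0135 -.006 .002 0 0 0;-.019 -.0166 .002 0 0 0;-.022 -.028 .002 0 0 0;-.0224 -.04 .002 0 0 0'; python3 -c "
from h import *
c=np.array([.553,-.0133]);L=[]
for q in (.35,.2,.1,0,-.04,-.1):
    a=q+.337;L.append((*(c+.047*np.array([np.cos(a),np.sin(a)])).round(4),.318))
to(*L)"
```

```text
clock: 6.5
tcp_pos: [0.5845, 0.0242, 0.3182]
orientation: [-1.509, 2.754, 0.001]
contact_force: [-0.7, 2.5, 0.4]
grip_width: 0.0142
gripper_force: 0.8
tool y ang 2.573 [0.5845 0.0242 0.3182] j [-0.04  0.32 -0.14  1.75  0.05  1.07  2.38]
(np.float64(0.5893), np.float64(0.0165), 0.318) -> [ 0.0039 -0.0082  0.0001]
(np.float64(0.5934), np.float64(0.0107), 0.318) -> [ 0.0066 -0.0148  0.0001]
(np.float64(0.5956), np.float64(0.0066), 0.318) -> [ 0.0089 -0.0188  0.0001]
(np.float64(0.5974), np.float64(0.0022), 0.318) -> [ 0.0116 -0.0227  0.0001]
(np.float64(0.5979), np.float64(0.0005), 0.318) -> [ 0.0128 -0.024   0.0001]
(np.float64(0.5987), np.float64(-0.0023), 0.318) -> [ 0.0147 -0.0262  0.0001]
```

```bash
python3 drive.py '.004 -.008 0 0 0 0;.0066 -.015 0 0 0 0;.0089 -.019 0 0 0 0;.012 -.0232 0 0 0 0;.0128 -.0245 0 0 0 0'; python3 drive.py '0 0 0 0 0 0;0 0 -.04 0 0 0;0 0 -.08 0 0 0;0 0 -.09 0 0 0;0 0 -.09 0 0 0' .03;  python3 - <<'E'
from h import *
to()
p,d=r.grab_frame('top');cv2.imwrite('pics/t3.png',p);X=cloud('top',d)
p2,d=r.grab_frame('wrist');i=r.camera_info('wrist')
p1,d1=r.grab_frame('scene')
cv2.imwrite('pics/c3.png',np.hstack([cv2.resize(p1[150:330,240:420],(400,400)),cv2.resize(p2,(400,300),interpolation=cv2.INTER_AREA)[np.r_[:300,[299]*100]]]))
cv2.imwrite('pics/scene3.png',p1);cv2.imwrite('pics/w3.png',p2)
np.savez('pics/w3.npz',p=p2,d=d,R=i['R'],t=i['t'])
for n,D in(('scene',d1),('wrist',d)):
    X=cloud(n,D,i if n=='wrist' else None);z=X[...,2]
    m=(z>.252)&(z<.275)&(np.hypot(X[...,0]-.553,X[...,1]+.0133)<.065)
    if m.any():
        t=X[m].mean(0);print(n,m.sum(),t,np.arctan2(t[1]+.0133,t[0]-.553)-.337)
E
```

```text
clock: 7.0
tcp_pos: [0.5968, -0.0021, 0.3179]
orientation: [1.505, -2.757, 0.001]
contact_force: [-1.5, 0.6, -0.9]
grip_width: 0.0139
gripper_force: 0.6
clock: 7.5
tcp_pos: [0.5975, -0.001, 0.4102]
orientation: [-1.504, 2.753, -0.003]
contact_force: [0.6, 0.7, -0.2]
grip_width: 0.0299
gripper_force: 0.0
tool y ang 2.571 [ 0.5975 -0.001   0.4102] j [-0.01  0.27 -0.12  1.61  0.03  1.26  2.44]
scene 50 [5.99053521e-01 4.58530179e-04 2.62276667e-01] -0.04668957849858135
wrist 271 [5.95764483e-01 4.93422468e-04 2.62037247e-01] -0.024991177427796163
```

View pics/c3.png

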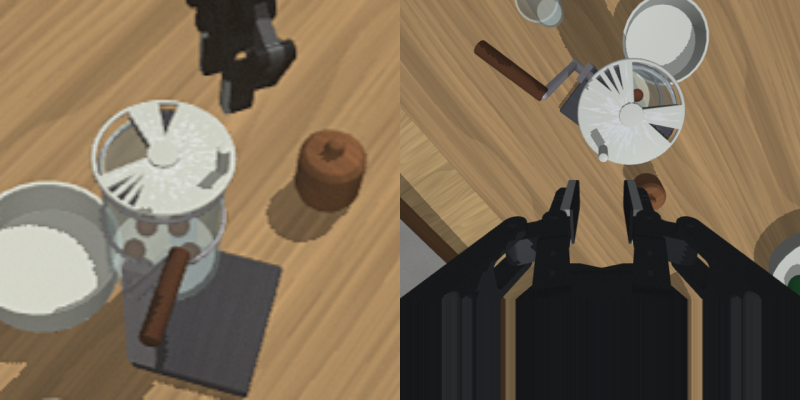

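The dial reads q about -0.035 in two views. In the crop the opening faces the dish side and the pin sits at the back. Next I'll turn the tool to straddle the handle, with tool y along stand x.

```bash
python3 -c "
from h import *
to((.629,-.116,.41))"
python3 drive.py '0 0 0 0 0 .15;0 0 0 0 0 .3;0 0 0 0 0 .45;0 0 0 0 0 .6;0 0 0 0 0 .75' .05 40; python3 drive.py '0 0 0 0 0 .15;0 0 0 0 0 .3;0 0 0 0 0 .45;0 0 0 0 0 .6;0 0 0 0 0 .74';python3 drive.py '0 0 0 0 0 .15;0 0 0 0 0 .3;0 0 0 0 0 .45;0 0 0 0 0 .6;0 0 0 0 0 .74'
python3 - <<'E'
from h import *
to((.629,-.116,.40),(.629,-.116,.296))
for n in('top','scene'):
    p,d=r.grab_frame(n);X=cloud(n,d);z=X[...,2]
    m=(z>.038)&(z<.052)&(X[...,0]<.525)&(X[...,1]>-.16)&(X[...,1]<.06)&(d>0)&(X[...,0]>.34)&(p.min(2)>100)
    Q=onz(n,np.argwhere(m)[:,::-1],.0445);print(n,len(Q),circ(Q))
    cv2.imwrite(f'pics/{n}4.png',p)
    if n=='top':print('tumbler',onz(n,[[424,247],[420,251]],.095),onz(n,[[416,252]],0))
E
```

```text
tool y ang 2.571 [ 0.5961 -0.0011  0.4062] j [-0.01  0.28 -0.12  1.61  0.03  1.26  2.44]
(0.629, -0.116, 0.41) -> [ 0.0789 -0.0897 -0.0039]
clock: 8.15
tcp_pos: [0.5962, -0.0011, 0.4058]
orientation: [0.382, -3.115, 0.0]
contact_force: [0.5, 0.1, -0.0]
grip_width: 0.0501
gripper_force: 0.0
clock: 8.65
tcp_pos: [0.5962, -0.0011, 0.4058]
orientation: [-0.77, -3.042, 0.002]
contact_force: [0.2, -0.3, -0.1]
grip_width: 0.0504
gripper_force: 0.0
clock: 9.15
tcp_pos: [0.5962, -0.0011, 0.4058]
orientation: [-1.819, -2.559, 0.004]
contact_force: [0.2, -0.9, -0.3]
grip_width: 0.0497
gripper_force: 0.0
tool y ang 0.335 [ 0.5962 -0.0011  0.4058] j [-0.26  0.27  0.2   1.63 -0.06  1.25  0.28]
(0.629, -0.116, 0.4) -> [-0.1193 -0.0068  0.0058]
(0.629, -0.116, 0.296) -> [-0.1194 -0.0064  0.1098]
top 150 (array([ 0.43627476, -0.05278564]), np.float64(0.06613461994688069))
tumbler [[ 0.57601172 -0.20072297  0.095     ]
 [ 0.56830399 -0.19292331  0.095     ]] [[ 0.57904751 -0.20014922  0.        ]]
scene 590 (array([ 0.43810206, -0.04758049]), np.float64(0.07169349956938334))
```

```bash
python3 drive.py '-.04 -.002 0 0 0 0;-.08 -.004 0 0 0 0;-.119 -.0065 0 0 0 0;-.119 -.0065 .03 0 0 0;-.119 -.0065 .055 0 0 0'; python3 drive.py '0 0 .02 0 0 0;0 0 .04 0 0 0;0 0 .053 0 0 0;0 0 .053 0 0 0'; python3 drive.py '0 0 0 0 0 0;0 0 0 0 0 0;0 0 0 0 0 0;0 0 0 0 0 0' .0 40
python3 - <<'E'
from h import *
p,d=r.grab_frame('scene');cv2.imwrite('pics/s5.png',p[120:360,200:520])
def W(t,off=0):
    f=t-np.deg2rad(25);c=np.array([.553,-.0133]);ex=np.array([.9437,.3307]);ey=np.array([-.3307,.9437])
    xy=c-.09*np.sin(f)*ex-.122*ey;return (*xy.round(4),round(.16+.09*np.cos(f)+.054,4))
to(*[W(t) for t in (0,.2,.4,.6,.8,1.,1.2,1.4,1.6,1.8,1.95)])
E
```

```text
clock: 9.75
tcp_pos: [0.6301, -0.1174, 0.351]
orientation: [-1.811, -2.567, 0.002]
contact_force: [0.8, 0.5, -0.3]
grip_width: 0.05
gripper_force: 0.0
clock: 10.15
tcp_pos: [0.6293, -0.1151, 0.2972]
orientation: [-1.807, -2.565, 0.004]
contact_force: [-0.1, 0.5, -0.1]
grip_width: 0.0496
gripper_force: 0.0
clock: 10.55
tcp_pos: [0.6292, -0.1163, 0.3012]
orientation: [-1.812, -2.564, 0.002]
contact_force: [-6.9, -0.4, 5.7]
grip_width: 0.0144
gripper_force: 39.1
tool y ang 0.34 [ 0.6292 -0.1162  0.3012] j [-0.09  0.43  0.24  1.66 -0.11  1.07  0.52]
(np.float64(0.6292), np.float64(-0.1159), np.float64(0.2956)) -> [0.0003 0.0001 0.0056]
(np.float64(0.6132), np.float64(-0.1215), np.float64(0.3015)) -> [ 0.0004 -0.0168 -0.0003]
(np.float64(0.5964), np.float64(-0.1274), np.float64(0.3039)) -> [ 0.0004 -0.0346 -0.0027]
(np.float64(0.5795), np.float64(-0.1333), np.float64(0.3028)) -> [ 0.0005 -0.0525 -0.0015]
(np.float64(0.5631), np.float64(-0.139), np.float64(0.2981)) -> [ 0.0006 -0.0699  0.0032]
(np.float64(0.548), np.float64(-0.1443), np.float64(0.2901)) -> [ 0.0006 -0.0859  0.0113]
(np.float64(0.5346), np.float64(-0.149), np.float64(0.279)) -> [ 0.0007 -0.1001  0.0224]
(np.float64(0.5236), np.float64(-0.1529), np.float64(0.2653)) -> [ 0.0007 -0.1117  0.0361]
(np.float64(0.5154), np.float64(-0.1558), np.float64(0.2496)) -> [ 0.0007 -0.1204  0.0518]
(np.float64(0.5102), np.float64(-0.1576), np.float64(0.2325)) -> [ 0.0007 -0.1258  0.0689]
(np.float64(0.5086), np.float64(-0.1581), np.float64(0.2191)) -> [ 0.0008 -0.1275  0.0823]
```

View pics/s5.png

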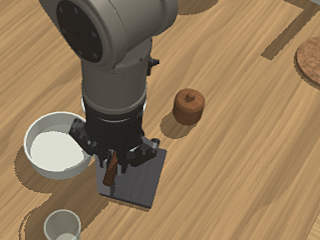

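```bash
python3 drive.py '0 -.017 -.005 0 0 0;0 -.034 -.008 0 0 0;0 -.052 -.007 0 0 0;0 -.07 -.002 0 0 0;0 -.086 .006 0 0 0'
python3 - <<'E'
from h import *
def W(t,off=0):
    f=t-np.deg2rad(25);c=np.array([.553,-.0133]);ex=np.array([.9437,.3307]);ey=np.array([-.3307,.9437])
    xy=c-.09*np.sin(f)*ex-.122*ey;return (*xy.round(4),round(.16+.09*np.cos(f)+.054,4))
to(*[W(t) for t in (1.,1.2,1.4,1.6,1.8,1.95)])
p,d=r.grab_frame('scene');cv2.imwrite('pics/s6.png',p[120:360,200:520])
E
```

```text
clock: 11.1
tcp_pos: [0.5542, -0.1424, 0.3005]
orientation: [1.802, 2.558, 0.017]
contact_force: [3.1, 5.6, 21.3]
grip_width: 0.0146
gripper_force: 44.2
tool y ang 0.343 [ 0.5542 -0.1424  0.3005] j [-0.06  0.31  0.25  1.83 -0.09  1.    0.58]
(np.float64(0.548), np.float64(-0.1443), np.float64(0.2901)) -> [ 0.0004 -0.0066  0.0103]
(np.float64(0.5346), np.float64(-0.149), np.float64(0.279)) -> [ 0.0005 -0.021   0.0212]
(np.float64(0.5236), np.float64(-0.1529), np.float64(0.2653)) -> [ 0.0006 -0.0329  0.0347]
(np.float64(0.5154), np.float64(-0.1558), np.float64(0.2496)) -> [ 0.0007 -0.0418  0.0503]
(np.float64(0.5102), np.float64(-0.1576), np.float64(0.2325)) -> [ 0.0008 -0.0476  0.0673]
(np.float64(0.5086), np.float64(-0.1581), np.float64(0.2191)) -> [ 0.0009 -0.0495  0.0806]
```

```bash
python3 drive.py '0 -.0075 .005 0 0 0;0 -.0144 .011 0 0 0;0 -.0205 .017 0 0 0;0 -.026 .0245 0 0 0;0 -.031 .032 0 0 0' - 60; python3 drive.py '0 -.004 .008 0 0 0;0 -.0075 .017 0 0 0;0 -.01 .025 0 0 0;0 -.0115 .032 0 0 0;0 -.012 .039 0 0 0'
python3 - <<'E'
from h import *
def W(t,off=0):
    f=t-np.deg2rad(25);c=np.array([.553,-.0133]);ex=np.array([.9437,.3307]);ey=np.array([-.3307,.9437])
    xy=c-.09*np.sin(f)*ex-.122*ey;return (*xy.round(4),round(.16+.09*np.cos(f)+.054,4))
to(*[W(t) for t in (1.5,1.6,1.8,1.95)])
p,d=r.grab_frame('scene');cv2.imwrite('pics/s7.png',cv2.resize(p[120:360,200:520],(640,480)))
E
```

```text
clock: 11.65
tcp_pos: [0.5217, -0.154, 0.2653]
orientation: [1.809, 2.563, 0.007]
contact_force: [-4.7, 3.8, 15.8]
grip_width: 0.0137
gripper_force: 64.1
clock: 12.15
tcp_pos: [0.5087, -0.1586, 0.2249]
orientation: [1.813, 2.566, 0.002]
contact_force: [-5.6, 1.6, 9.5]
grip_width: 0.014
gripper_force: 69.2
tool y ang 0.341 [ 0.5087 -0.1586  0.2249] j [-0.01  0.34  0.24  1.99 -0.11  0.82  0.63]
(np.float64(0.5191), np.float64(-0.1544), np.float64(0.2577)) -> [ 0.0005  0.0112 -0.0328]
(np.float64(0.5154), np.float64(-0.1558), np.float64(0.2496)) -> [ 0.0004  0.0073 -0.0247]
(np.float64(0.5102), np.float64(-0.1576), np.float64(0.2325)) -> [ 0.0005  0.0017 -0.0076]
(np.float64(0.5086), np.float64(-0.1581), np.float64(0.2191)) -> [0.0005 0.0001 0.0058]
```

View pics/s7.png

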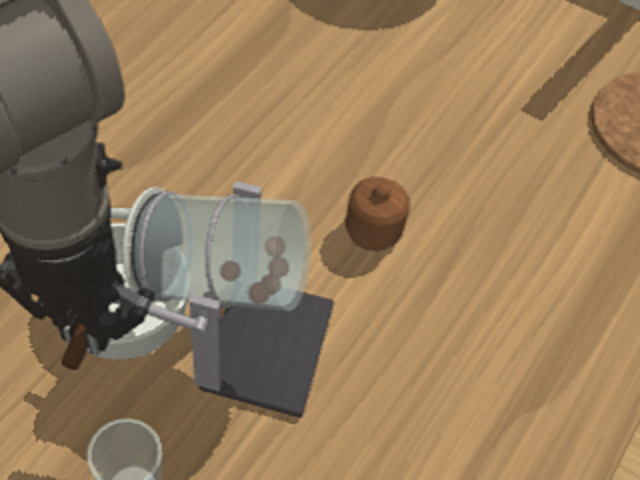

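The jar is tipped to roughly 1.85 rad. All five beads are still in the glass, around (230–280, 245–295) and rolling towards the mouth. I'll go slightly further and shake.

```bash
python3 drive.py '0 0 .004 0 0 0;0 0 .007 0 0 0;0 0 .007 0 0 0;0 0 .007 0 0 0;0 0 .007 0 0 0'; python3 drive.py '0 .002 -.02 0 0 0;0 0 0 0 0 0;0 .002 -.02 0 0 0;0 0 0 0 0 0;0 0 0 0 0 0'
python3 - <<'E'
from h import *
to()
a=[]
for n in('scene','top'):
    p,d=r.grab_frame(n);a.append(cv2.resize(p[120:360,200:440] if n=='scene' else p[200:400,240:440],(400,400)))
cv2.imwrite('pics/s8.png',np.hstack(a))
E
```

```text
clock: 12.7
tcp_pos: [0.5081, -0.1588, 0.217]
orientation: [-1.812, -2.565, 0.0]
contact_force: [-6.1, 0.4, 6.4]
grip_width: 0.0141
gripper_force: 69.9
clock: 13.2
tcp_pos: [0.5081, -0.1588, 0.2162]
orientation: [-1.812, -2.565, 0.0]
contact_force: [-4.3, -1.1, 5.4]
grip_width: 0.0136
gripper_force: 69.9
tool y ang 0.341 [ 0.5081 -0.1588  0.2162] j [-0.01  0.36  0.24  1.99 -0.12  0.81  0.64]
```

View pics/s8.png

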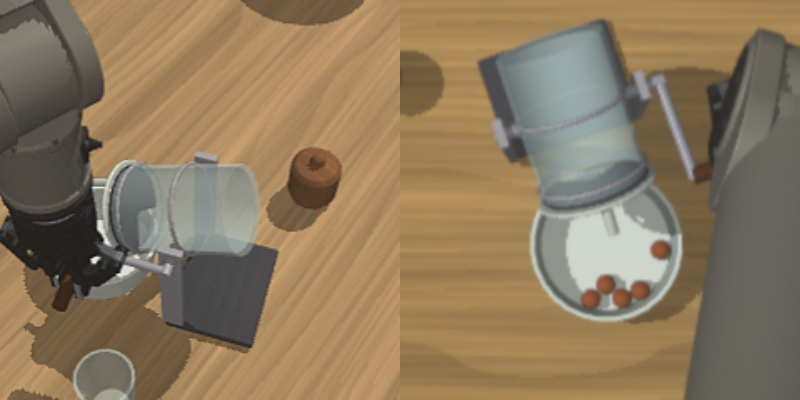

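All five beads lie in the dish, at about (590–660, 250–300) in the right half, and the jar is empty. I'm guiding the jar back upright.

```bash
python3 drive.py '0 .0017 -.0134 0 0 0;0 .007 -.0305 0 0 0;0 .016 -.046 0 0 0;0 .0275 -.06 0 0 0;0 .0416 -.071 0 0 0'; python3 drive.py '0 .016 -.008 0 0 0;0 .0334 -.0128 0 0 0;0 .0513 -.014 0 0 0;0 .067 -.0116 0 0 0;0 .08 -.008 0 0 0'; python3 -c "
from h import *
to((.6292,-.1159,.2956))"; python3 drive.py '0 0 0 0 0 0;0 0 0 0 0 0;0 0 0 0 0 0;0 0 0 0 0 0;0 0 0 0 0 0' .06 20;  python3 drive.py '0 0 -.03 0 0 0;0 0 -.06 0 0 0;0 0 -.1 0 0 0;0 0 -.14 0 0 0;0 0 -.17 0 0 0'; python3 drive.py '-.03 0 0 0 0 0;-.07 0 0 0 0 0;-.11 0 0 0 0 0;-.14 0 0 0 0 0;-.15 0 0 0 0 0';python3 - <<'E'
from h import *
to()
a=[]
for n in('scene','top'):
    p,d=r.grab_frame(n);a.append(cv2.resize(p[120:360,200:440] if n=='scene' else p[180:380,240:440],(400,400)))
    X=cloud(n,d);z=X[...,2]
    m=(z>.252)&(z<.275)&(np.hypot(X[...,0]-.553,X[...,1]+.0133)<.065)
    if m.any():
        t=X[m].mean(0);print(n,m.sum(),t,np.arctan2(t[1]+.0133,t[0]-.553)-.337)
    m=(z>.038)&(z<.052)&(X[...,0]<.525)&(X[...,1]>-.16)&(X[...,1]<.06)&(X[...,0]>.34)&(p.min(2)>100)
    Q=onz(n,np.argwhere(m)[:,::-1],.0445);print(n,len(Q),circ(Q),'dial z',np.median(z[(np.hypot(X[...,0]-.553,X[...,1]+.0133)<.05)&(z>.22)&(z<.25)]))
cv2.imwrite('pics/s9.png',np.hstack(a))
E
```

```text
clock: 13.8
tcp_pos: [0.542, -0.1472, 0.2887]
orientation: [-1.81, -2.554, 0.014]
contact_force: [-28.6, -3.0, 26.6]
grip_width: 0.0139
gripper_force: 62.5
clock: 14.3
tcp_pos: [0.6251, -0.1179, 0.2984]
orientation: [1.81, 2.564, 0.002]
contact_force: [-5.0, -1.7, 6.3]
grip_width: 0.014
gripper_force: 63.9
tool y ang 0.341 [ 0.6251 -0.1179  0.2984] j [-0.09  0.42  0.24  1.68 -0.11  1.05  0.53]
(0.6292, -0.1159, 0.2956) -> [0.0005 0.0045 0.0028]
clock: 14.8
tcp_pos: [0.6232, -0.118, 0.2951]
orientation: [1.813, 2.566, 0.0]
contact_force: [-0.1, 0.4, 0.4]
grip_width: 0.0598
gripper_force: 0.0
clock: 15.3
tcp_pos: [0.6234, -0.1182, 0.4679]
orientation: [1.812, 2.564, 0.002]
contact_force: [0.5, 0.0, 0.4]
grip_width: 0.0599
gripper_force: 0.0
clock: 15.8
tcp_pos: [0.6731, -0.2633, 0.4641]
orientation: [-1.818, -2.562, 0.004]
contact_force: [-0.2, 0.1, 0.9]
grip_width: 0.06
gripper_force: 0.0
tool y ang 0.336 [ 0.6731 -0.2633  0.4641] j [ 0.09  0.49  0.32  1.21 -0.15  1.46  0.73]
scene 49 [0.59901621 0.00063938 0.2625529 ] -0.042863550447213516Traceback (most recent call last):
  File "<stdin>", line 11, in <module>
  File "h.py", line 9, in onz
    c,d=ray(n,uv,i);return c+d*((z-c[2])/d[:,2])[:,None]
        ~~~^^^^^^^^
  File "h.py", line 6, in ray
    s=cv2.undistortPoints(np.array(uv,float).reshape(-1,1,2),K,D)[:,0]
      ~~~~~~~~~~~~~~~~~~~^^^^^^^^^^^^^^^^^^^^^^^^^^^^^^^^^^^^^^^^
cv2.error: OpenCV(4.12.0) /io/opencv/modules/calib3d/src/undistort.dispatch.cpp:347: error: (-215:Assertion failed) CV_IS_MAT(_src) && CV_IS_MAT(_dst) && (_src->rows == 1 || _src->cols == 1) && (_dst->rows == 1 || _dst->cols == 1) && _src->cols + _src->rows - 1 == _dst->rows + _dst->cols - 1 && (CV_MAT_TYPE(_src->type) == CV_32FC2 || CV_MAT_TYPE(_src->type) == CV_64FC2) && (CV_MAT_TYPE(_dst->type) == CV_32FC2 || CV_MAT_TYPE(_dst->type) == CV_64FC2) in function 'cvUndistortPointsInternal'
```

Run:
```python
from h import *
p,d=r.grab_frame('top');q,_=r.grab_frame('scene')
cv2.imwrite('pics/s10.png',np.hstack([cv2.resize(p[180:380,240:440],(400,400)),cv2.resize(q[120:360,200:440],(400,400))]))
X=cloud('top',d);z=X[...,2]
print('dial z',np.median(z[(np.hypot(X[...,0]-.553,X[...,1]+.0133)<.05)&(z>.2)&(z<.25)]),r.get_obs()['clock'])
```

```text
dial z 0.23888835348600929 15.95
```

View pics/s10.png

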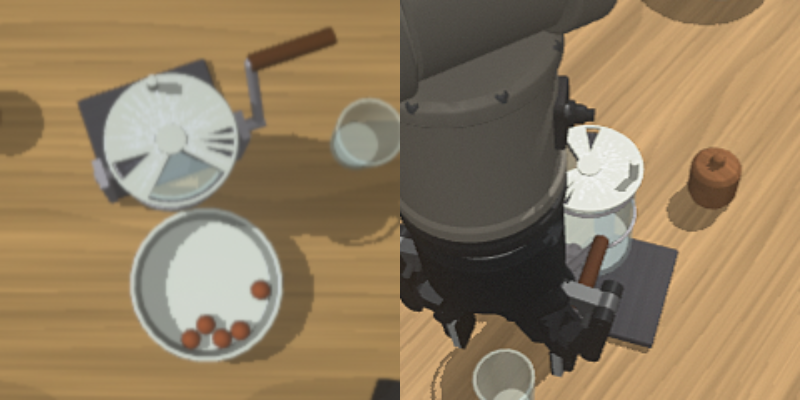

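The top view shows five beads in the dish at about (190–260, 290–340). The jar is upright with its opening at the front, the bystanders are in place and the gripper is clear. I'm handing in.

```bash
python3 -c "
from bench import r
print(r.hand_in())"
```

```text
the job is handed in; nothing more can be done
None
```

I handed the job in at about 16 s on the robot clock. The last pictures showed all five beads in the dish on the pour spot, the jar upright, and the dial about 0.04 rad from fully open; the hand-in gave no verdict.

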